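# Read the light through a glass sample tile

## Robot

A 6-joint arm with a two-finger parallel gripper is mounted at the origin on the work surface. World frame = base frame: x ahead of the robot, y to its left, z up, the work surface at z = 0. Lengths are in mm, angles in rad, forces in N, time in s.
With the tool pointing down it reaches from about 350 to 975 mm from the base axis. Payload 7.1 kg.
Tool frame: the origin (TCP) lies midway between the tips of the shut fingers; the grasp point (between the pads) lies pinch_z behind it (pinch_z is the distance from the TCP to the grasp point, in mm); z points along the fingers, y is the line along which they close (so a half turn about z gives the same grasp; the last joint's range is limited). The gripper opens to 88 mm and grips with 3 to 60 N. Pads are 20 mm wide; open, the fingers measure 115 mm over their backs; the gripper's body (75 mm by 178 mm) begins 61 mm behind the grasp point.
Start: joints at [-1.345, 0.423, 1.63, -0, 1.089, -0.019], TCP at [151.496, -606.345, 222.675] pointing down, gripper open.
Joint ranges: [-3, 3], [-0.9, 2.11], [0.09, 2.58], [-1.31, 4.45], [0.11, 2.69], [-2.54, 2.54]. Speed limits (rad/s): [2.39, 2.39, 3.01, 3.14, 3.14, 3.14].

## Interface

Orientations are given as a rotation vector (axis times angle).
In Python, from workcell import get_obs, get_image, close_job, pinch_z gives the robot as it stands.
- The arm moves only by the tool jog_arm, never from a script. Its argument "commands" is a list of rows, each a list of 3 entries, a list of its own where there are three numbers: the gripper command: -1 is shut, 1 is fully open, values between are in proportion, then the shift along the tool's x, y, z as a fraction of full scale, then the turn, a rotation vector about the tool's x, y, z as a fraction of full scale. In form: [[gripper, [tx, ty, tz], [rx, ry, rz]], ...]. A call has 1 to 10 rows; each row shifts and turns the commanded pose from where the row before left it, along the tool's axes as they then stand; what a row does not reach is not made up. Full scale, the value 1, is 0.1 m for a shift and 45 degrees for a turn. A row lasts 1/10 s, in which the tool goes at most 50 mm and 8.59 degrees, less where a joint would pass 70% of its speed; a pose out of reach is approached as far as the arm can. A call with a number of a shift or a turn outside -1 to 1 is refused whole. A call with a gripper value outside its range is refused whole. The fingers move at their own pace and stop on an object; the grip force is fixed at half the most. Time passes only in rows, so rows that do not move let the fingers close. It gives the time, the measured TCP pose, the force, the opening and the grip force at its end, in the units of the state.
- get_obs(): the state, without advancing time (a new reading comes with each control period).
- get_image(name): name is "side" or "top"; returns a dict with "image" (384x512x3 uint8, blue, green, red), "z_map" (384x512 float32, mm along the optical axis (not along the pixel's ray), 0 where there is no reading), "intrinsics" (3x3 intrinsics, pixels), "eye" and "orientation" of the camera in the world. Camera axes: x right, y down, z forward; pixel columns grow to the right and rows downward; lengths in mm; the calibration is good to about 2 mm. A picture is of the moment at which its call begins.
- close_job(): hands the job in; it is judged then, once.
The state is a dict: "t": time; "qpos": joint angles; "qvel": joint speeds; "joint_torque": joint torques, N m; "ee_pos": TCP position; "orientation": TCP orientation; "ft_force": force on the tool from outside, world axes, zero at the start; "moment": the same for the moment, N m; "width": finger opening in mm; "grasp_force": force on a finger pad.
Only numpy, scipy, OpenCV 4.12 (cv2) and the standard library are available. Lean on these libraries where they do the work, as an engineer would, in place of code of your own. Each camera call takes 0.05 s, during which the arm holds its last target. There are 200 camera calls.

## Task

Slide the glass tile that has a ring painted on it, ringed end first, into the guide on the sloping light pad until it is fully home against the end stop. Then take the light meter from its cradle and hold it square to the glass with its sprung nose resting inside the ring, pressed gently so that the nose goes only part of the way in, and finish while holding it there in the gripper for the reading. Leave the other things on the bench where they are.

Things in the scene. Friction and masses are not known exactly. Their poses are not given: they have to be found in the camera images.
- tile_center (a point): centre (half-way up) of the loose teal glass tile with a painted white ring: 50 mm wide (x), 110 mm long (y), 6 mm thick (z, up), about 85 g. Ringed end: +y; plain tail: -y. It lies on a cork disc 44 mm across and 15 mm high under its middle; its ends are free underneath.
- tile_mark (a point): centre of the painted ring on the tile's top face, 28 mm from the tile's centre towards the ringed (+y) end; axes as the tile's. The ring is 32 mm across inside and 36 mm outside.
- slot_home (a point): where the tile's centre lies, and how its axes point, when fully home in the guide on the light pad: y is the way the tile slides in (roughly to the robot's left), z stands square off the pad's sloping face. At home the tile lies on the face and its tail, the last 40 mm, overhangs the pad's edge, free underneath and on both sides.
- slot_mouth (a point): middle of the guide's mouth, on the pad's face at its edge; axes as slot_home. From here the stop is 70 mm in (+y), the home centre 15 mm in and 3 mm up. Guide: two dark metal channels, 53 mm apart inside, 8 mm high inside; 3 mm flanges cover the tile's long edges, 40 mm open between, 11 mm tall in all. The first 15 mm flares some 5 mm to each side and upward.
- stand: the fixed light pad on its wire stand; origin on the table, 75 mm straight below the middle of the pad's face; z up, x away from the robot, y as slot_home's. The pad is a plate 190 mm (front to back) by 230 mm (y) by 16 mm thick, white face, grey rim, sloping 15 degrees: it rises along x. The guide lies on its -y half, its mouth at the -y edge.
- meter_center (a point): centre, half-way up the casing, of the cordless light meter: upright round casing 80 mm tall, 35 mm across (38 mm in its lowest 8 mm), about 170 g, axis z. Its underside rests on its fixed cradle, a grey block 80 by 70 by 26 mm, with the nose (18 mm long) down in a bore: lift it straight up 20 mm or more. The free nose's face is 58 mm below this centre.
- nose_face (a point): centre of the flat face of the meter's sprung nose (22 mm across, at the lower end), moves with the nose; axes as the meter's.
- nose (a joint): how far the meter's nose is pushed in, m: 0 free, 0.010 bottomed. The spring starts at 1.5 N and rises 0.4 N per mm (5.5 N fully in).
- offcut: bystander: a shorter glass piece with a cut corner and no ring, 50 by 80 by 6 mm, on a second cork disc; origin under its middle. It and the ringed tile may change places.
- pliers: bystander: grozing pliers, 180 mm long, lying; origin on the table at the middle.
- foil: bystander: roll of copper foil, 68 mm across, 7 mm high; origin under its centre.
- cutter: bystander: brass glass cutter, 130 mm long, 13 mm thick, lying; origin under it.
- flux: bystander: small white bottle, 42 mm across, 85 mm tall; origin under its centre.
- jar: bystander: pot with brushes, 72 mm across, 195 mm tall with the brushes; origin under its centre.
- fid: bystander: flat wooden fid, 175 mm long, 22 mm wide, 10 mm high, lying; origin under it.
- lath: bystander: wooden lath 22 by 240 by 14 mm, lying; origin under its middle.
Things that resemble listed ones, but are neither listed nor needed, are in the scene too. What is shaped like the part that bears tile_center but purple is not meant. What is shaped like the part that bears meter_center but orange is not meant.

How it is judged:
By the outcome, as a careful person would: the job done as asked, in the order asked, and still so for the second after the job is handed in, while the arm keeps its last pose, push and grip.
It also fails if it takes over 64 s, if anything falls off the work surface, if the arm or the gripper's body presses on something with over 40 N, if the wrist force passes 120 N, or if a joint passes its speed limit or range.

## Working session

There is one attempt and no reset: what is moved stays moved. The work goes in short steps, Python scripts to look and compute and a tool call to move; the robot and the scene stay as the last step left them, time stands still between calls to the robot, and variables do not carry over. Pictures are saved under pics/ and viewed, at most 10 in all, crops included, and the job is handed in when it is done.

Besides the shell and the picture viewer there is one more tool, called by a JSON object that holds its "api" and its "payload". jog_arm: Moves the arm, as the interface text tells. Its arguments: {"type":"object","properties":{"commands":{"type":"array","items":{"type":"array"}}},"required":["commands"]}

```bash
mkdir -p pics; ls
cat > h.py <<'E'
import numpy as np,cv2
from scipy.spatial.transform import Rotation as R
from workcell import get_obs,get_image,close_job,pinch_z
def rot(o):
    o=np.array(o,float)
    return o if o.shape==(3,3) else R.from_rotvec(o).as_matrix()
def pts(d):
    z=d["z_map"];K=np.array(d["intrinsics"]);v,u=np.indices(z.shape)
    c=np.stack([(u-K[0,2])/K[0,0]*z,(v-K[1,2])/K[1,1]*z,z],-1)
    p=c@rot(d["orientation"]).T+np.array(d["eye"]);p[z==0]=np.nan
    return p
E
python3 - <<'E'
from h import *
import pickle
o=get_obs();print(o,pinch_z)
D={}
for n in("top","side"):
    d=get_image(n);D[n]=d;print(n,d["eye"],d["orientation"],d["intrinsics"])
    cv2.imwrite(f"pics/{n}0.png",cv2.resize(d["image"],(800,600),interpolation=cv2.INTER_CUBIC))
pickle.dump(D,open("d0.pkl","wb"))
E
```

```text
pics
{'t': 0.0, 'qpos': array([-1.34496308e+00,  4.23859657e-01,  1.63070589e+00, -4.99112470e-05,
        1.08859524e+00, -1.89950946e-02]), 'qvel': array([ 0.00030163,  0.0003726 , -0.00153653, -0.00258135,  0.00051089,
        0.00030916]), 'joint_torque': array([-1.35939474e-03, -5.44620252e+01, -2.73668075e+01,  6.42558374e-02,
        2.27145420e-02, -1.03330653e-04]), 'ee_pos': array([ 151.38067298, -605.80286831,  221.88371213]), 'orientation': array([-3.11653529e+00, -3.83461905e-01,  3.23189750e-04]), 'ft_force': array([ 0.08950644, -0.01238712, -0.80473316]), 'moment': array([-0.05761541, -0.0389889 , -0.005421  ]), 'grasp_force': 0.0, 'width': 87.67527424780236} 18.700000000000003
top [ 399.97600399  -40.40744122 1132.54888596] [-2.11589847  2.1675136  -0.19864507] [[408.96366039   0.         249.38030306]
 [  0.         408.96366039 194.94571523]
 [  0.           0.           1.        ]]
side [124.48157754 928.0059831  715.10535532] [-0.56260416  2.4756821  -1.43438386] [[475.09848332   0.         259.75356408]
 [  0.         475.09848332 196.24075532]
 [  0.           0.           1.        ]]
```

View pics/top0.png

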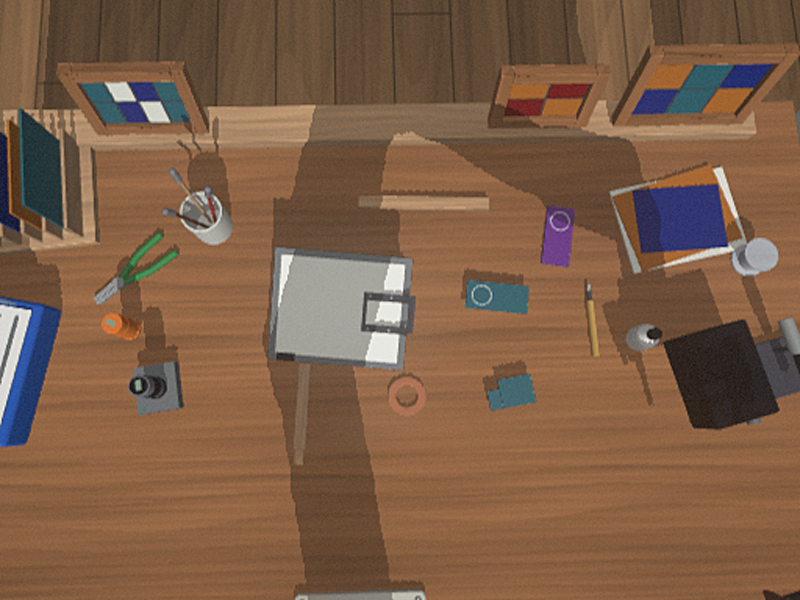

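View pics/side0.png

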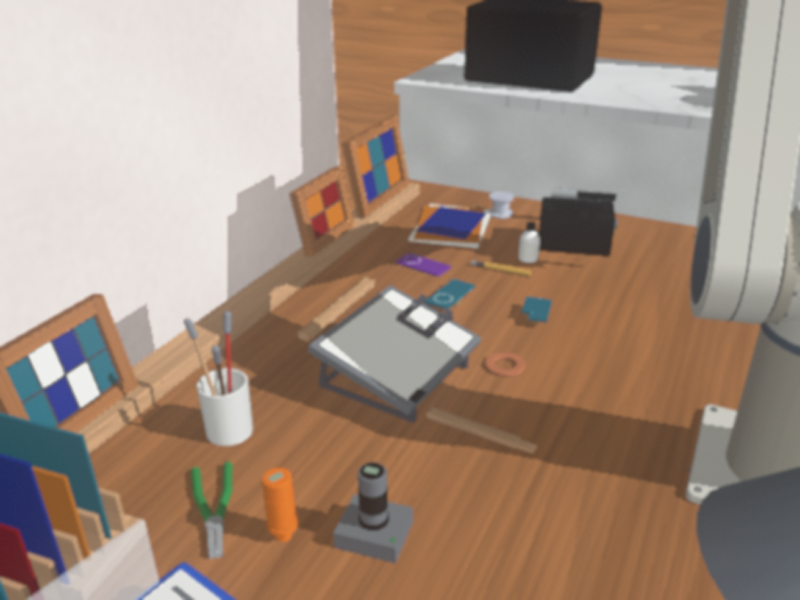

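The top view shows the ringed tile at about (497,296) with its ring towards the guide. The guide mouth is at (412,313) and the meter in its cradle at (148,386). The side view agrees: meter (373,497), guide (425,318), tile (450,293). Next I measure these three.

Run:
```python
from h import *
import pickle
D=pickle.load(open("d0.pkl","rb"));d=D["top"];im=d["image"];P=pts(d)
hsv=cv2.cvtColor(im,cv2.COLOR_BGR2HSV)
def win(x0,x1,y0,y1):
    m=np.zeros(im.shape[:2],bool);m[int(y0*.64):int(y1*.64),int(x0*.64):int(x1*.64)]=1;return m
def ray(uv,h):
    K=d["intrinsics"];r=rot(d["orientation"])@np.array([(uv[0]-K[0][2])/K[0][0],(uv[1]-K[1][2])/K[1][1],1]);e=np.array(d["eye"]);return e+r*(h-e[2])/r[2]
# tile
w=win(450,540,265,325)
tm=((hsv[...,0]>80)&(hsv[...,0]<105)&(hsv[...,1]>80)&w).astype(np.uint8)
tm=cv2.morphologyEx(tm,cv2.MORPH_CLOSE,np.ones((7,7)))
c=max(cv2.findContours(tm,0,2)[0],key=cv2.contourArea)
r=cv2.minAreaRect(c);b=cv2.boxPoints(r);print("tile rect",r,"z",np.nanmedian(P[tm>0][:,2]))
B=np.array([ray(q,21) for q in b]);print(B.round(1),"centre",B.mean(0).round(1))
bright=((im.min(2)>130)&w&(tm>0));v,u=np.nonzero(bright);(cx,cy),rr=cv2.minEnclosingCircle(np.stack([u,v],1).astype(np.float32))
print("ring",len(u),ray((cx,cy),21).round(1),rr)
# pad
w=win(280,360,260,350);q=P[w];q=q[~np.isnan(q[:,0])]
A=np.c_[q[:,:2],np.ones(len(q))]
s=np.linalg.lstsq(A,q[:,2],rcond=None)[0];n=np.array([-s[0],-s[1],1]);n/=np.linalg.norm(n)
print("plane",s,n,"tilt",np.degrees(np.arccos(n[2])),"rms",np.std(A@s-q[:,2]))
# meter
w=win(120,190,350,420);M=P[w];print("meter z",np.nanmax(M[:,2]),np.nanpercentile(M[:,2],[30,50,70]))
t=M[M[:,2]>95];print(len(t),np.nanmean(t,0))
cr=M[(M[:,2]>18)&(M[:,2]<32)];print("cradle",len(cr),cr.mean(0))
for nm,x0,x1,y0,y1 in(("guide",350,425,280,345),("meter",115,195,350,425),("tile",450,540,265,330)):
    k=im[int(y0*.64):int(y1*.64),int(x0*.64):int(x1*.64)]
    cv2.imwrite(f"pics/c_{nm}.png",cv2.resize(k,None,fx=5,fy=5,interpolation=cv2.INTER_CUBIC))
a=[cv2.resize(cv2.imread(f"pics/c_{n}.png"),(260,220)) for n in("guide","meter","tile")]
cv2.imwrite("pics/c1.png",np.hstack(a))
```

```text
tile rect ((317.7698974609375, 189.68630981445312), (39.36147689819336, 16.697223663330078), 6.009006023406982) z 20.160100302352475
[[ 582.  -194.6   21. ]
 [ 628.6 -201.6   21. ]
 [ 614.5 -310.    21. ]
 [ 568.  -302.3   21. ]] centre [ 598.3 -252.1   21. ]
ring 34 [ 602.5 -225.3   21. ] 6.687528133392334
plane [ 2.66721091e-01 -2.94855791e-02 -7.80305958e+01] [-0.25760722  0.02847806  0.96582996] tilt 15.021206748470345 rms 2.0548535397214076
meter z 110.81429162570953 [-0.19597774  2.7122753  25.34602014]
166 [453.74833765 339.88192389 105.49590751]
cradle 570 [453.03409669 335.69574072  25.48392936]
```

View pics/c1.png

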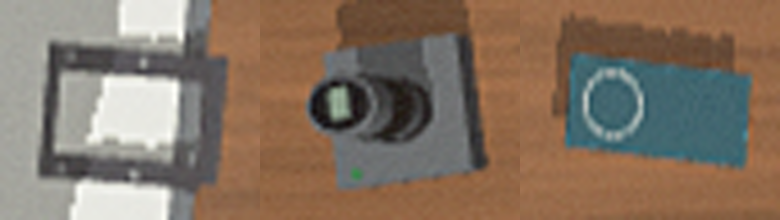

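The crops show the guide with its end stop at left and mouth at right, the meter upright in its cradle (leaning only by parallax), and the tile with its ring at left. Now the guide's midline and edge on the tilted plane.

```bash
cat >> h.py <<'E'
def planecoords(d,n,p0,ax,ay,h):
    K=np.array(d["intrinsics"]);v,u=np.indices(d["image"].shape[:2])
    r=np.stack([(u-K[0,2])/K[0,0],(v-K[1,2])/K[1,1],np.ones(u.shape)],-1)@rot(d["orientation"]).T
    e=np.array(d["eye"]);o=p0+n*h
    p=e+r*(((o-e)@n)/(r@n))[...,None]-o
    return p@ax,p@ay
E
python3 - <<'E'
from h import *
import pickle
D=pickle.load(open("d0.pkl","rb"))
n=np.array([-.2576,.0285,.9658]);n/=np.linalg.norm(n)
s=[.26672,-.029486,-78.03]
ay=np.cross(n,[np.cos(-.1103),np.sin(-.1103),0]);
ax=np.cross([0,0,1],n);ax=np.cross(n,[0,0,1]);  # horizontal in-plane
ay=ax if ax[1]>0 else -ax; ax=np.cross(ay,n)
print("ax",ax,"ay",ay)
p0=np.array([590,0,0.]);p0[2]=s[0]*590+s[2];print(p0)
for nm in("top","side"):
    d=D[nm];im=d["image"]
    v=im.max(2);P=pts(d)
    # pad outline: depth points within 12mm of the plane-> extents in plane coords
    H=(P-p0)@n
    X,Y=(P-p0)@ax,(P-p0)@ay
    m=(abs(H)<8)&(abs(X)<130)&(abs(Y)<180)
    m=cv2.morphologyEx(m.astype(np.uint8),cv2.MORPH_OPEN,np.ones((3,3)))>0
    x0,y0=planecoords(d,n,p0,ax,ay,0)
    print(nm,"pad x",np.percentile(x0[m],[0.3,1,99,99.7]).round(1),"y",np.percentile(y0[m],[.3,1,99,99.7]).round(1), "H med",np.nanmedian(H[m]))
    x,y=planecoords(d,n,p0,ax,ay,11)
    g=(v<95)&(abs(x)<45)&(y<10)&(y>-110)
    gd=g
    for a in range(-105,10,5):
        k=gd&(y>=a)&(y<a+5)
        if k.sum(): print(a,k.sum(),np.sort(x[k]).round(0)[[0,-1]],"gap",np.sort(x[k])[np.argmax(np.diff(np.sort(x[k])))].round(1) if k.sum()>1 else "",(np.sort(x[k])[np.argmax(np.diff(np.sort(x[k])))+1]).round(1) if k.sum()>1 else "")
E
```

```text
ax [ 0.2488051  -0.02752696  0.06717406] ay [ 0.02850086  0.25760777 -0.        ]
[590.       0.      79.3348]
top pad x [-87.8 -87.2 111.4 114.3] y [-178.  -173.9  147.6  152.2] H med -0.003487669945801807
-105 24 [-5. 45.] gap 12.3 39.2
-100 24 [ 8. 44.] gap 16.7 38.5
-95 9 [40. 45.] gap 39.7 42.0
-90 10 [40. 45.] gap 43.8 45.0
-85 9 [-38.  44.] gap -37.9 41.4
-80 28 [-27.  45.] gap -25.9 23.1
-75 3 [ 0. 12.] gap 0.4 12.3
-70 16 [-39.  12.] gap -27.9 0.6
-65 15 [-41.  13.] gap -34.0 12.1
-60 3 [12. 13.] gap 12.1 12.6
-55 6 [12. 13.] gap 12.3 12.7
-50 9 [ 4. 12.] gap 9.0 12.4
-30 48 [-12.   3.] gap 1.7 2.4
-25 104 [-13.  20.] gap 6.2 20.0
-20 38 [-13.  39.] gap 20.0 38.8
-15 83 [-13.  39.] gap 3.3 17.2
-10 111 [-28.  39.] gap 3.3 17.4
-5 69 [-28.  45.] gap 3.3 17.2
0 54 [-29.  39.] gap -26.5 17.2
5 58 [-29.  36.] gap -26.5 17.0
side pad x [-86.7 -86.3  85.  110.3] y [-174.8 -164.5  156.   162.8] H med 0.07335254632268892
-95 2 [15. 15.] gap 14.8 15.3
-90 17 [14. 21.] gap 19.2 21.1
-85 44 [14. 28.] gap 14.2 14.7
-80 37 [20. 32.] gap 20.4 21.8
-75 21 [27. 35.] gap 28.5 29.3
-70 2 [-3. -3.] gap -3.2 -2.6
-55 6 [-43. -35.] gap -42.8 -37.0
-50 2 [-42. -40.] gap -42.2 -40.1
-25 7 [-13.  -3.] gap -13.3 -7.9
-15 10 [-12.   3.] gap -11.2 1.6
-10 32 [-13.   3.] gap -10.8 0.7
-5 63 [-33.   3.] gap -28.8 -13.6
0 29 [-34. -29.] gap -31.6 -31.2
5 17 [-31.  17.] gap -28.8 16.6
```

Run:
```python
from h import *
import pickle
D=pickle.load(open("d0.pkl","rb"))
n=np.array([-.2576,.0285,.9658]);n/=np.linalg.norm(n)
ay=np.array([-(n[1]),n[0],0]);ay/=np.linalg.norm(ay);ay*=np.sign(ay[1]);ax=np.cross(ay,n)
p0=np.array([590,0,79.33])
print("ax",ax,"ay",ay,n)
out=[]
for nm in("top","side"):
    d=D[nm];im=d["image"]
    K=np.array(d["intrinsics"]);Rm=rot(d["orientation"]);e=np.array(d["eye"])
    # rectified face at height 11 (guide tops) : 3 px/mm ; cols = -y (150..-150)?, rows = -x
    S=4;a=np.arange(20,-115,-1/S);b=np.arange(60,-60,-1/S)
    for h in(0,11):
        W=p0+n*h+ax*b[:,None,None]+ay*a[None,:,None]
        c=(W-e)@Rm;u=c[...,0]/c[...,2]*K[0,0]+K[0,2];v=c[...,1]/c[...,2]*K[1,1]+K[1,2]
        k=cv2.remap(im,u.astype(np.float32),v.astype(np.float32),cv2.INTER_LINEAR)
        for g in range(20,-115,-10):k[-6:,int((20-g)*S)]=(0,0,255)
        for g in range(60,-60,-10):k[int((60-g)*S),:6]=(0,0,255)
        out.append(cv2.resize(k,(400,300)) )
cv2.imwrite("pics/rect.png",np.vstack([np.hstack(out[:2]),np.hstack(out[2:])]))
P=pts(D["top"]);H=(P-p0)@n;X=(P-p0)@ax;Y=(P-p0)@ay
m=(abs(H)<6)&(abs(X)<130)&(Y<165)&(Y>-130)
m=cv2.morphologyEx(m.astype(np.uint8),2,np.ones((3,3)))
c=max(cv2.findContours(m,0,2)[0],key=cv2.contourArea).reshape(-1,2)
q=np.stack([X[c[:,1],c[:,0]],Y[c[:,1],c[:,0]]],1).astype(np.float32);print("pad",cv2.minAreaRect(q))
```

```text
ax [ 0.95997176 -0.10620806  0.2591796 ] ay [ 0.10996568  0.99393539 -0.        ] [-0.25760777  0.02850086  0.96582914]
pad ((-18.227561950683594, 22.016143798828125), (190.3896942138672, 230.0172119140625), 0.04635639116168022)
```

View pics/rect.png

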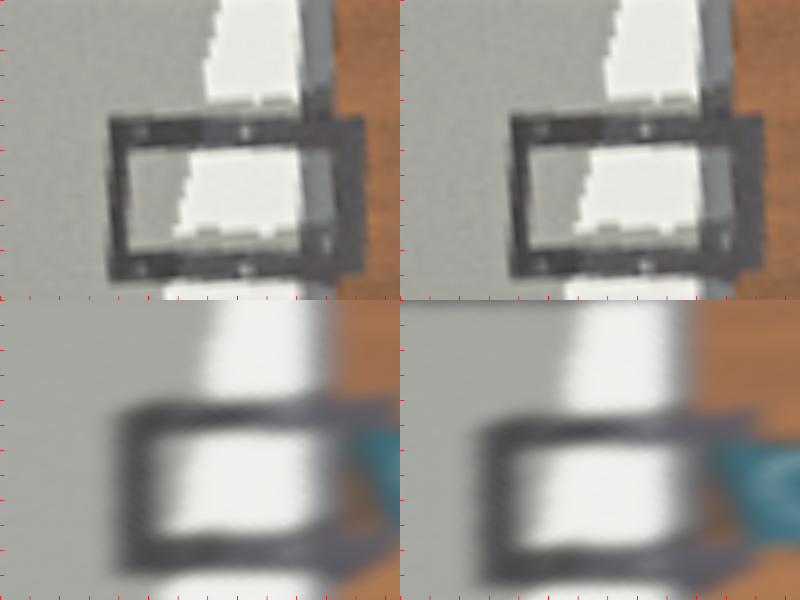

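The rectified view gives a pad exactly 190x230. Guide midline is at x≈-18.7, the stop's inner edge at y≈-24 and the pad edge at y=-93. A dark bar shows at y≈-93..-103 outside the edge, so I check its height.

Run:
```python
from h import *
import pickle
D=pickle.load(open("d0.pkl","rb"))
n=np.array([-.25761,.0285,.96583]);ay=np.array([.10997,.99394,0]);ax=np.cross(ay,n);p0=np.array([590,0,79.33])
d=D["top"];P=pts(d)-p0;H=P@n;X=P@ax;Y=P@ay
for x in(8,-3,-18,-35,-46):
    print(x,end=": ")
    for y in range(-60,-125,-4):
        m=(abs(X-x)<4)&(abs(Y-y)<2)&(H>-100);print(y,np.round(np.nanmedian(H[m]),0) if m.any() else None,m.sum(),end=" | ")
    print()
# raw image-space row across mouth
K=d["intrinsics"]
for x in(-3,-18,-35):
  for h in(0,):
    W=p0+ax*x;c=[]
    for y in range(-70,-125,-5):
        q=(W+ay*y-d["eye"])@rot(d["orientation"]);u=int(q[0]/q[2]*K[0][0]+K[0][2]+.5);v=int(q[1]/q[2]*K[1][1]+K[1][2]+.5)
        c.append((y,d["image"][v,u].tolist(),round(float(H[v,u]))))
    print(x,c)
M=pts(d);w=M[(M[...,2]>95)&(abs(M[...,0]-454)<60)&(abs(M[...,1]-340)<60)]
print("meter top",(w.min(0)+w.max(0))/2,w.max(0)-w.min(0))
w2=M[(M[...,2]>15)&(M[...,2]<35)&(abs(M[...,0]-454)<80)&(abs(M[...,1]-340)<80)][:,:2].astype(np.float32);print("cradle",cv2.minAreaRect(w2))
```

```text
8: -60 10.0 3 | -64 10.0 6 | -68 11.0 4 | -72 11.0 6 | -76 9.0 3 | -80 10.0 6 | -84 10.0 5 | -88 13.0 4 | -92 14.0 7 | -96 -2.0 3 | -100 -6.0 6 | -104 -9.0 3 | -108 -85.0 3 | -112 -84.0 6 | -116 -83.0 3 | -120 -85.0 6 | -124 -87.0 3 | 
-3: -60 -1.0 6 | -64 -0.0 4 | -68 -1.0 5 | -72 -1.0 6 | -76 -2.0 4 | -80 -3.0 5 | -84 0.0 4 | -88 0.0 6 | -92 -2.0 3 | -96 -5.0 6 | -100 -6.0 3 | -104 -7.0 3 | -108 -82.0 3 | -112 -82.0 4 | -116 -81.0 4 | -120 -81.0 3 | -124 -81.0 6 | 
-18: -60 -0.0 3 | -64 1.0 6 | -68 -1.0 4 | -72 -0.0 5 | -76 1.0 5 | -80 -1.0 4 | -84 -2.0 5 | -88 -2.0 5 | -92 1.0 6 | -96 -3.0 3 | -100 -3.0 5 | -104 -5.0 1 | -108 -80.0 5 | -112 -77.0 3 | -116 -78.0 4 | -120 -76.0 4 | -124 -81.0 3 | 
-35: -60 0.0 8 | -64 1.0 5 | -68 0.0 7 | -72 2.0 3 | -76 -1.0 6 | -80 0.0 4 | -84 1.0 6 | -88 0.0 5 | -92 -1.0 7 | -96 -1.0 5 | -100 -6.0 4 | -104 -5.0 3 | -108 -71.0 2 | -112 -73.0 5 | -116 -73.0 3 | -120 -74.0 4 | -124 -72.0 5 | 
-46: -60 11.0 4 | -64 9.0 5 | -68 11.0 5 | -72 11.0 4 | -76 11.0 6 | -80 10.0 3 | -84 13.0 6 | -88 17.0 3 | -92 16.0 6 | -96 -3.0 3 | -100 -5.0 6 | -104 None 0 
[... 499 characters left out ...]
2), (-90, [130, 130, 127], -8), (-95, [77, 73, 81], 1), (-100, [83, 83, 83], -1), (-105, [81, 108, 145], -76), (-110, [80, 114, 157], -79), (-115, [80, 109, 149], -77), (-120, [73, 105, 146], -74)]
-35 [(-70, [205, 215, 215], -2), (-75, [159, 167, 169], 2), (-80, [164, 173, 171], 0), (-85, [87, 87, 92], 3), (-90, [124, 124, 122], -1), (-95, [86, 82, 89], 0), (-100, [92, 88, 90], -5), (-105, [77, 111, 158], -73), (-110, [77, 108, 154], -72), (-115, [79, 107, 151], -70), (-120, [79, 109, 153], -67)]
meter top [453.16197226 340.56382459 103.26140829] [32.28644899 33.87489334 15.10576666]
cradle ((454.30670166015625, 341.31671142578125), (80.37522888183594, 71.56267547607422), 8.226552963256836)
```

```bash
cat >> h.py <<'E'
N=np.array([-.25761,.0285,.96583]);N/=np.linalg.norm(N)
AY=np.array([.10997,.99394,0]);AY/=np.linalg.norm(AY);AX=np.cross(AY,N)
MOUTH=np.array([590,0,79.33])-18.7*AX-93*AY
HOME=MOUTH+15*AY+3*N
RS=np.stack([AY,AX,-N],1)          # tool orientation at the slot
def yawR(y):                       # tool down, closing line along world angle y
    c,s=np.cos(y),np.sin(y); return np.stack([[-s,c,0],[c,s,0],[0,0,-1]],1)
def go(T,Rt):
    "turn first (in rows), then shift in the turned tool axes"
    o=get_obs();R0=rot(o["orientation"]);rv=R.from_matrix(R0.T@Rt).as_rotvec()/np.radians(45)
    sh=Rt.T@(np.array(T)-o["ee_pos"])/100
    print("t",round(o["t"],2),"pos",o["ee_pos"].round(1),"turn",rv.round(3),"rows",round(float(np.linalg.norm(rv)/.19),1),"shift",sh.round(4),"rows",round(float(np.linalg.norm(sh)/.5),1),"F",o["ft_force"].round(1),"w",round(o["width"],1))
E
python3 - <<'E'
from h import *
print("mouth",MOUTH,"home",HOME)
go([593,-295,90],yawR(np.radians(-7.5)))
E
```

```text
mouth [561.82138613 -90.44979437  74.48330857] home [562.69809884 -75.45526996  77.38079459]
t 0.1 pos [ 151.4 -605.9  222. ] turn [-1.000e-03 -1.000e-03 -1.522e+00] rows 8.0 shift [3.6586 3.9723 1.32  ] rows 11.1 F [-0.2 -0.6  0.2] w 87.7
```

{"api": "jog_arm", "payload": {"commands": [[1, [0, 0, 0], [0, 0, -0.19]], [1, [0, 0, 0], [0, 0, -0.19]], [1, [0, 0, 0], [0, 0, -0.19]], [1, [0, 0, 0], [0, 0, -0.19]], [1, [0, 0, 0], [0, 0, -0.19]], [1, [0, 0, 0], [0, 0, -0.19]], [1, [0, 0, 0], [0, 0, -0.19]], [1, [0, 0, 0], [0, 0, -0.19]]]}}

```text
t: 0.9
ee_pos: [151.4, -606.0, 222.2]
orientation: [-2.356, -2.077, -0.001]
ft_force: [-0.1, 0.5, 0.2]
width: 87.5
grasp_force: 0.0
```

{"api": "jog_arm", "payload": {"commands": [[1, [0.3, 0.33, 0.11], [0, 0, 0]], [1, [0.3, 0.33, 0.11], [0, 0, 0]], [1, [0.3, 0.33, 0.11], [0, 0, 0]], [1, [0.3, 0.33, 0.11], [0, 0, 0]], [1, [0.3, 0.33, 0.11], [0, 0, 0]], [1, [0.3, 0.33, 0.11], [0, 0, 0]], [1, [0.3, 0.33, 0.11], [0, 0, 0]], [1, [0.3, 0.33, 0.11], [0, 0, 0]], [1, [0.3, 0.33, 0.11], [0, 0, 0]], [1, [0.3, 0.33, 0.11], [0, 0, 0]]]}}

```text
t: 1.9
ee_pos: [519.3, -351.0, 111.9]
orientation: [-2.363, -2.07, 0.0]
ft_force: [-0.2, 0.1, -0.2]
width: 87.7
grasp_force: 0.0
```

Run:
```python
from h import *
go([593,-295,40],yawR(np.radians(-7.5)))
```

```text
t 1.9 pos [ 519.3 -351.   111.9] turn [-0.001 -0.    -0.002] rows 0.0 shift [0.6518 0.6575 0.7188] rows 2.3 F [-0.2  0.1 -0.2] w 87.7
```

{"api": "jog_arm", "payload": {"commands": [[1, [0.33, 0.33, 0.1], [0, 0, 0]], [1, [0.32, 0.33, 0.1], [0, 0, 0]], [1, [0, 0, 0.4], [0, 0, 0]], [1, [0, 0, 0.25], [0, 0, 0]], [1, [0, 0, 0.12], [0, 0, 0]], [1, [0, 0, 0], [0, 0, 0]]]}}

```text
t: 2.5
ee_pos: [590.7, -296.1, 13.7]
orientation: [-2.361, -2.067, 0.002]
ft_force: [-0.5, -0.4, -0.4]
width: 87.8
grasp_force: 0.0
```

Run:
```python
from h import *
go([593,-295,5],yawR(np.radians(-7.5)))
d=get_image("top");cv2.imwrite("pics/t1.png",cv2.resize(d["image"][140:260,180:400],None,fx=3.6,fy=3.6,interpolation=2))
```

```text
t 2.5 pos [ 590.7 -296.1   13.7] turn [-0.005 -0.002 -0.002] rows 0.0 shift [0.0136 0.0214 0.0866] rows 0.2 F [-0.5 -0.4 -0.4] w 87.8
```

View pics/t1.png

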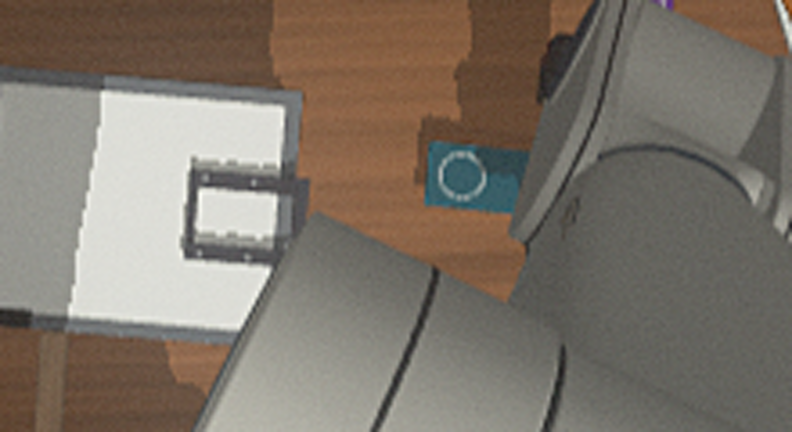

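The tile front is undisturbed at (470,175) and the arm is over the tail. I descend and close.

{"api": "jog_arm", "payload": {"commands": [[1, [0.01, 0.02, 0.085], [0, 0, 0]], [1, [0, 0, 0], [0, 0, 0]], [-1, [0, 0, 0], [0, 0, 0]], [-1, [0, 0, 0], [0, 0, 0]], [-1, [0, 0, 0], [0, 0, 0]], [-1, [0, 0, 0], [0, 0, 0]], [-1, [0, 0, 0], [0, 0, 0]], [-1, [0, 0, 0], [0, 0, 0]]]}}

```text
t: 3.35
ee_pos: [594.3, -296.0, 7.3]
orientation: [2.363, 2.07, 0.0]
ft_force: [-0.1, -0.2, 1.0]
width: 49.6
grasp_force: 30.0
```

{"api": "jog_arm", "payload": {"commands": [[-1, [0, 0, -0.2], [0, 0, 0]], [-1, [0, 0, -0.4], [0, 0, 0]], [-1, [0, 0, -0.4], [0, 0, 0]], [-1, [0, 0, 0], [0, 0, 0]]]}}

```text
t: 3.75
ee_pos: [597.6, -297.7, 112.9]
orientation: [2.357, 2.064, 0.005]
ft_force: [-0.1, 0.5, -0.3]
width: 49.8
grasp_force: 30.0
```

```bash
cat >> h.py <<'E'
OFF=np.array([43.6,0,-10.7])
def tile(dx,dy,dz,off=None):  # TCP so that tile centre is at HOME + (dx,dy,dz) slot axes
    return HOME+dx*AX+dy*AY+dz*N-RS@(OFF if off is None else off)
E
python3 - <<'E'
from h import *
go(tile(0,-105,15),RS)
E
```

```text
t 3.75 pos [ 597.6 -297.7  112.9] turn [-0.322  0.008 -0.027] rows 1.7 shift [ 0.685  -0.6634  0.1471] rows 1.9 F [-0.1  0.5 -0.3] w 49.8
```

{"api": "jog_arm", "payload": {"commands": [[-1, [0, 0, 0], [-0.11, 0, -0.009]], [-1, [0, 0, 0], [-0.11, 0, -0.009]], [-1, [0, 0, 0], [-0.1, 0.008, -0.009]], [-1, [0.23, -0.22, 0.05], [0, 0, 0]], [-1, [0.23, -0.22, 0.05], [0, 0, 0]], [-1, [0.22, -0.22, 0.05], [0, 0, 0]], [-1, [0, 0, 0], [0, 0, 0]], [-1, [0, 0, 0], [0, 0, 0]]]}}

```text
t: 4.55
ee_pos: [541.5, -221.3, 75.8]
orientation: [2.195, 1.967, 0.251]
ft_force: [0.7, -0.1, -1.1]
width: 49.4
grasp_force: 30.0
```

Run:
```python
from h import *
import pickle
go(tile(0,-105,15),RS)
D={n:get_image(n) for n in("top","side")};pickle.dump(D,open("d1.pkl","wb"))
a=D["top"]["image"][150:250,200:333];b=D["side"]["image"][140:240,230:363]
f=lambda k:cv2.resize(k,(400,300),interpolation=2)
out=[f(a),f(b)]
# tile points by depth in slot frame
for nm in D:
    d=D[nm];im=d["image"];h=cv2.cvtColor(im,cv2.COLOR_BGR2HSV);P=pts(d)-HOME
    X,Y,Z=P@AX,P@AY,P@N
    m=(h[...,0]>80)&(h[...,0]<105)&(h[...,1]>70)&(abs(X)<45)&(Y>-180)&(Y<20)&(abs(Z)<45)
    m=cv2.morphologyEx(cv2.morphologyEx(m.astype(np.uint8),2,np.ones((3,3))),3,np.ones((9,9)))
    k=m>0
    if not k.any(): print(nm,"none");continue
    x,y,z=X[k],Y[k],Z[k];g=np.isfinite(z)
    A=np.c_[x,y,np.ones(len(x))][g];s=np.linalg.lstsq(A,z[g],rcond=None)[0]
    print(nm,k.sum(),"top-face z=",s,"rms",np.std(A@s-z[g]),"x",np.nanpercentile(x,[1,50,99]).round(1),"y",np.nanpercentile(y,[1,99]).round(1))
    # cast onto plane of tile top
    zt=np.nanmedian(z);xx,yy=planecoords(d,N,HOME,AX,AY,zt)
    c=max(cv2.findContours(m,0,2)[0],key=cv2.contourArea).reshape(-1,2)
    q=np.stack([xx[c[:,1],c[:,0]],yy[c[:,1],c[:,0]]],1).astype(np.float32);print("zt",zt,"rect",cv2.minAreaRect(q),"lead y",np.percentile(q[:,1],98))
    w=k&(im.min(2)>130);
    if w.sum()>8:
        (cx,cy),r=cv2.minEnclosingCircle(np.stack([xx[w],yy[w]],1).astype(np.float32));print("ring",cx,cy,r)
cv2.imwrite("pics/a1.png",np.hstack(out))
```

```text
t 4.55 pos [ 541.5 -221.3   75.8] turn [-0.015 -0.005 -0.   ] rows 0.1 shift [-0.0135  0.0524 -0.045 ] rows 0.1 F [ 0.7 -0.1 -1.1] w 49.4
top 520 top-face z= [-1.14848879e-02  1.03424200e-03  1.28195718e+01] rms 1.923084052631158 x [-28.6  -4.8  16.4] y [-127.1  -49.9]
zt 12.804159414739258 rect ((-6.060129165649414, -88.931396484375), (80.63372802734375, 46.306419372558594), 89.4907455444336) lead y -49.48652
ring -6.608561038970947 -74.72305297851562 18.821022033691406
side 302 top-face z= [-2.72355096e-03  5.89871355e-03  1.36985161e+01] rms 1.438406574850753 x [-26.7  -5.7  16.1] y [-150.4  -51.1]
zt 13.191146378683369 rect ((-4.572822570800781, -99.50807189941406), (43.81715393066406, 102.85093688964844), 2.5161244869232178) lead y -48.546307
```

View pics/a1.png

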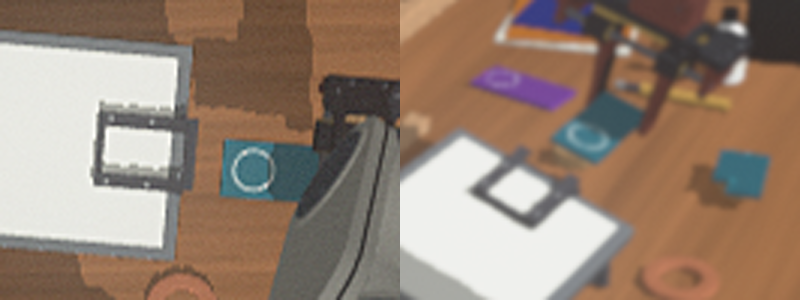

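The left crop (top view) shows the tile at (270,170) held level in front of the guide at (145,150). The right crop (side view) agrees. Pose errors match prediction, so I correct x +5.5 and z -9.5 and approach the mouth.

{"api": "jog_arm", "payload": {"commands": [[-1, [0, 0.03, 0.04], [-0.015, -0.005, 0]], [-1, [0, 0.025, 0.055], [0, 0, 0]], [-1, [0.15, 0, 0], [0, 0, 0]], [-1, [0.15, 0, 0], [0, 0, 0]], [-1, [0, 0, 0], [0, 0, 0]], [-1, [0, 0, 0], [0, 0, 0]]]}}

```text
t: 5.25
ee_pos: [553.3, -192.9, 68.5]
orientation: [2.186, 1.957, 0.259]
ft_force: [-0.9, -0.3, -0.1]
width: 49.9
grasp_force: 30.0
```

```bash
cat > chk.py <<'E'
from h import *
go(tile(0,0,1,np.array([43.6,-.5,-10.7])),RS)
for nm in("top","side"):
    d=get_image(nm);im=d["image"];h=cv2.cvtColor(im,cv2.COLOR_BGR2HSV);P=pts(d)-HOME
    X,Y,Z=P@AX,P@AY,P@N
    x,y=planecoords(d,N,HOME,AX,AY,4)
    m=(h[...,0]>80)&(h[...,0]<105)&(h[...,1]>70)&(abs(x)<45)&(y>-100)&(y<80)&(abs(Z)<30)
    k=cv2.morphologyEx(m.astype(np.uint8),2,np.ones((3,3)))>0
    if k.sum()<20: print(nm,"few");continue
    g=k&np.isfinite(Z);A=np.c_[x[g],y[g],np.ones(g.sum())];s=np.linalg.lstsq(A,Z[g],rcond=None)[0]
    print(nm,k.sum(),"zmed",np.nanmedian(Z[k]).round(2),"fit",s.round(3),"x",np.percentile(x[k],[2,98]).round(1),"y",np.percentile(y[k],[2,99.5]).round(1))
    w=(im.min(2)>130)&(cv2.morphologyEx(k.astype(np.uint8),3,np.ones((11,11)))>0)
    if w.sum()>8:
        (cx,cy),r=cv2.minEnclosingCircle(np.stack([x[w],y[w]],1).astype(np.float32));print("ring",cx,cy,r)
E
python3 chk.py
```

```text
t 5.25 pos [ 553.3 -192.9   68.5] turn [0.002 0.001 0.   ] rows 0.0 shift [ 0.7421 -0.0069  0.0021] rows 1.5 F [-0.9 -0.3 -0.1] w 49.9
top 314 zmed 3.07 fit [ 0.003 -0.007  2.586] x [-21.3  22.9] y [-89.9 -19.5]
ring 0.16867145895957947 -45.607730865478516 18.798856735229492
side 217 zmed 3.67 fit [1.700e-02 1.000e-03 3.718e+00] x [-19.9  19.7] y [-98.3 -17.7]
```

{"api": "jog_arm", "payload": {"commands": [[-1, [0.1, -0.003, -0.004], [0, 0, 0]], [-1, [0.1, 0, 0], [0, 0, 0]], [-1, [0.1, 0, 0], [0, 0, 0]], [-1, [0, 0, 0], [0, 0, 0]], [-1, [0, 0, 0], [0, 0, 0]]]}}

```text
t: 5.85
ee_pos: [556.0, -162.3, 69.0]
orientation: [2.185, 1.958, 0.259]
ft_force: [0.0, -0.2, -0.5]
width: 49.5
grasp_force: 30.0
```

```bash
python3 chk.py
```

```text
t 5.85 pos [ 556.  -162.3   69. ] turn [0.001 0.    0.001] rows 0.0 shift [ 0.4345 -0.0011  0.0089] rows 0.9 F [ 0.  -0.2 -0.5] w 49.5
top 150 zmed 3.98 fit [ 2.000e-03 -1.200e-02  3.684e+00] x [-16.3  22.5] y [-50.7  11.1]
ring 1.314733624458313 -13.62694263458252 17.558326721191406
side 286 zmed 4.16 fit [ 4.000e-03 -3.000e-03  4.176e+00] x [-19.7  21.9] y [-89.7  10.3]
```

{"api": "jog_arm", "payload": {"commands": [[-1, [0.1, 0, 0], [0, 0, 0]], [-1, [0.1, 0, 0], [0, 0, 0]], [-1, [0.1, 0, 0], [0, 0, 0]], [-1, [0, 0, 0], [0, 0, 0]], [-1, [0, 0, 0], [0, 0, 0]]]}}

```text
t: 6.45
ee_pos: [559.2, -132.8, 69.0]
orientation: [2.186, 1.957, 0.259]
ft_force: [-0.1, -0.8, -1.0]
width: 49.6
grasp_force: 30.0
```

```bash
python3 chk.py
```

```text
t 6.45 pos [ 559.2 -132.8   69. ] turn [ 0.001  0.001 -0.   ] rows 0.0 shift [ 0.138  -0.0008  0.0085] rows 0.3 F [-0.1 -0.8 -1. ] w 49.6
top 139 zmed 3.94 fit [-0.012 -0.004  3.922] x [-17.3  17.3] y [ 5.1 40.5]
ring -2.542508602142334 24.591115951538086 13.65040111541748
side 256 zmed 4.13 fit [ 2.000e-03 -5.000e-03  4.004e+00] x [-17.2  21.1] y [-59.9  41. ]
```

Sliding freely. I creep to the stop, watching the force.

{"api": "jog_arm", "payload": {"commands": [[-1, [0.06, 0, 0.003], [0, 0, 0]], [-1, [0.04, 0, 0.003], [0, 0, 0]], [-1, [0.02, 0, 0], [0, 0, 0]], [-1, [0, 0, 0], [0, 0, 0]], [-1, [0, 0, 0], [0, 0, 0]]]}}

```text
t: 7.05
ee_pos: [560.7, -121.1, 68.4]
orientation: [2.186, 1.957, 0.259]
ft_force: [0.2, -0.4, -1.1]
width: 49.5
grasp_force: 30.0
```

{"api": "jog_arm", "payload": {"commands": [[-1, [0.01, 0, 0], [0, 0, 0]], [-1, [0.01, 0, 0], [0, 0, 0]], [-1, [0, 0, 0], [0, 0, 0]]]}}

```text
t: 7.35
ee_pos: [560.9, -119.4, 68.4]
orientation: [2.186, 1.956, 0.258]
ft_force: [-0.6, -2.9, -0.1]
width: 49.3
grasp_force: 30.0
```

{"api": "jog_arm", "payload": {"commands": [[-1, [0.01, 0, 0], [0, 0, 0]], [-1, [0.01, 0, 0], [0, 0, 0]], [-1, [0, 0, 0], [0, 0, 0]], [-1, [0, 0, 0], [0, 0, 0]]]}}

```text
t: 7.75
ee_pos: [560.8, -119.1, 68.4]
orientation: [2.186, 1.955, 0.257]
ft_force: [-4.6, -16.5, -1.6]
width: 49.7
grasp_force: 29.9
```

```bash
python3 chk.py
```

```text
t 7.75 pos [ 560.8 -119.1   68.4] turn [ 0.002  0.003 -0.001] rows 0.0 shift [ 0.0002 -0.0001  0.0025] rows 0.0 F [ -4.6 -16.5  -1.6] w 49.7
top 141 zmed 2.99 fit [-0.003  0.003  2.873] x [-14.9  16.2] y [18.1 54.1]
ring -1.0620770454406738 37.781105041503906 13.150056838989258
side 215 zmed 3.53 fit [ 0.    -0.006  3.518] x [-13.7  19.5] y [-46.4  46.7]
```

The tile is home: position matches prediction and the stop gives 16 N. I relieve the push, release, and retreat square to the pad.

{"api": "jog_arm", "payload": {"commands": [[-1, [-0.018, 0, 0], [0, 0, 0]], [-1, [0, 0, 0], [0, 0, 0]], [0.5, [0, 0, 0], [0, 0, 0]], [0.5, [0, 0, 0], [0, 0, 0]], [0.5, [0, 0, 0], [0, 0, 0]], [0.5, [0, 0, 0], [0, 0, 0]], [0.5, [0, 0, -0.1], [0, 0, 0]], [0.5, [0, 0, -0.5], [0, 0, 0]], [0.5, [0, 0, -0.5], [0, 0, 0]], [0.5, [0, 0, -0.5], [0, 0, 0]]]}}

```text
t: 8.85
ee_pos: [518.4, -114.1, 224.6]
orientation: [2.187, 1.957, 0.258]
ft_force: [0.8, -0.1, -0.1]
width: 66.1
grasp_force: 0.0
```

Run:
```python
from h import *
go([454,340.5,200],yawR(np.radians(-7.5)))
go([454,340.5,200],yawR(np.radians(82.5)))
o=get_obs();print(o["qpos"])
d=get_image("side");cv2.imwrite("pics/s2.png",cv2.resize(d["image"][140:290,180:380],(800,600),interpolation=2))
```

```text
t 8.85 pos [ 518.4 -114.1  224.6] turn [ 0.334 -0.003  0.025] rows 1.8 shift [ 4.4226 -1.2318  0.246 ] rows 9.2 F [ 0.8 -0.1 -0.1] w 66.1
t 8.85 pos [ 518.4 -114.1  224.6] turn [ 0.264  0.259 -1.962] rows 10.5 shift [1.2318 4.4226 0.246 ] rows 9.2 F [ 0.8 -0.1 -0.1] w 66.1
[-0.26146382  0.17761044  2.00793285  0.06000005  0.69758995 -0.19166055]
```

View pics/s2.png

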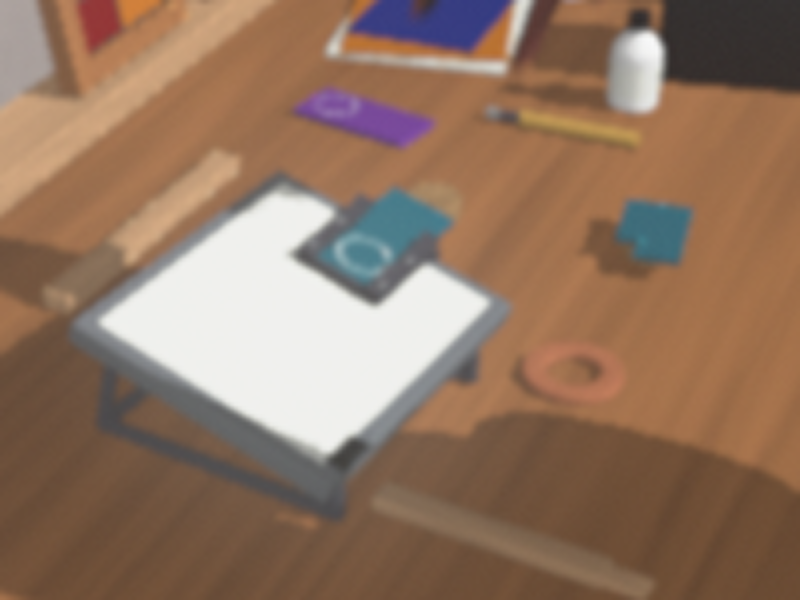

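The tile sits in the guide, ring at about (363,257), tail overhanging. Now to the meter.

{"api": "jog_arm", "payload": {"commands": [[0.8, [0, 0, 0], [0.167, 0, 0.006]], [0.8, [0, 0, 0], [0.167, 0, 0.006]], [0.8, [0.44, -0.12, 0.02], [0, 0, 0]], [0.8, [0.44, -0.12, 0.02], [0, 0, 0]], [0.8, [0.44, -0.12, 0.02], [0, 0, 0]], [0.8, [0.44, -0.12, 0.02], [0, 0, 0]], [0.8, [0.44, -0.12, 0.02], [0, 0, 0]], [0.8, [0.44, -0.12, 0.02], [0, 0, 0]], [0.8, [0.44, -0.12, 0.02], [0, 0, 0]], [0.8, [0.44, -0.12, 0.02], [0, 0, 0]]]}}

```text
t: 9.9
ee_pos: [465.8, 248.5, 207.6]
orientation: [2.35, 2.084, 0.003]
ft_force: [1.0, 0.1, 0.4]
width: 78.9
grasp_force: 0.0
```

Run:
```python
from h import *
go([453.7,340.6,150],yawR(-.1102))
```

```text
t 9.9 pos [465.8 248.5 207.6] turn [ 0.002 -0.002 -0.013] rows 0.1 shift [ 0.902  -0.2214  0.5759] rows 2.2 F [1.  0.1 0.4] w 78.9
```

{"api": "jog_arm", "payload": {"commands": [[0.8, [0.3, -0.07, 0.19], [0, 0, -0.013]], [0.8, [0.3, -0.07, 0.19], [0, 0, 0]], [0.8, [0.3, -0.08, 0.19], [0, 0, 0]], [0.8, [0, 0, 0], [0, 0, 0]], [0.8, [0, 0, 0], [0, 0, 0]], [0.8, [0, 0, 0], [0, 0, 0]]]}}

```text
t: 10.5
ee_pos: [455.1, 338.1, 150.9]
orientation: [2.34, 2.095, 0.003]
ft_force: [0.1, -0.1, -0.2]
width: 78.8
grasp_force: 0.0
```

Run:
```python
from h import *
go([453.7,340.6,53],yawR(-.1102))
```

```text
t 10.5 pos [455.1 338.1 150.9] turn [ 0.002 -0.001 -0.   ] rows 0.0 shift [ 0.0235 -0.0166  0.9785] rows 2.0 F [ 0.1 -0.1 -0.2] w 78.8
```

{"api": "jog_arm", "payload": {"commands": [[0.8, [0.023, -0.016, 0], [0, 0, 0]], [0.8, [0, 0, 0.4], [0, 0, 0]], [0.8, [0, 0, 0.4], [0, 0, 0]], [0.8, [0, 0, 0.18], [0, 0, 0]], [0.8, [0, 0, 0], [0, 0, 0]], [0.8, [0, 0, 0], [0, 0, 0]]]}}

```text
t: 11.1
ee_pos: [454.2, 341.0, 52.9]
orientation: [2.341, 2.095, 0.003]
ft_force: [-0.1, 0.4, 1.3]
width: 79.3
grasp_force: 0.0
```

{"api": "jog_arm", "payload": {"commands": [[-1, [0, 0, 0], [0, 0, 0]], [-1, [0, 0, 0], [0, 0, 0]], [-1, [0, 0, 0], [0, 0, 0]], [-1, [0, 0, 0], [0, 0, 0]], [-1, [0, 0, 0], [0, 0, 0]], [-1, [0, 0, 0], [0, 0, 0]], [-1, [0, 0, 0], [0, 0, 0]]]}}

```text
t: 11.8
ee_pos: [453.6, 341.2, 52.3]
orientation: [-2.34, -2.096, -0.002]
ft_force: [-0.6, 0.0, 2.1]
width: 34.7
grasp_force: 30.0
```

Run:
```python
from h import *
go([453.7,340.6,53],yawR(-.1102))
```

```text
t 11.8 pos [453.6 341.2  52.3] turn [ 0.001 -0.001  0.   ] rows 0.0 shift [-0.006   0.0021 -0.0074] rows 0.0 F [-0.6  0.   2.1] w 34.7
```

{"api": "jog_arm", "payload": {"commands": [[-1, [0, 0, -0.15], [0, 0, 0]], [-1, [0, 0, -0.35], [0, 0, 0]], [-1, [0, 0, -0.5], [0, 0, 0]], [-1, [0, 0, -0.5], [0, 0, 0]], [-1, [0, 0, 0], [0, 0, 0]]]}}

```text
t: 12.3
ee_pos: [456.9, 343.5, 209.9]
orientation: [2.339, 2.095, 0.022]
ft_force: [0.3, 0.2, -1.0]
width: 34.6
grasp_force: 30.0
```

```bash
cat >> h.py <<'E'
MARK=HOME+28*AY+3*N
def nose(h,dx=0,dy=0): return MARK+dx*AX+dy*AY+(h+44.3)*N
E
python3 - <<'E'
from h import *
print(MARK); go(nose(70),RS)
E
```

```text
[565.00441431 -47.53959097  80.2782806 ]
t 12.3 pos [456.9 343.5 209.9] turn [-0.321 -0.012 -0.001] rows 1.7 shift [-3.7682  1.1172  0.4991] rows 7.9 F [ 0.3  0.2 -1. ] w 34.6
```

{"api": "jog_arm", "payload": {"commands": [[-1, [0, 0, 0], [-0.161, -0.006, 0]], [-1, [0, 0, 0], [-0.16, -0.006, 0]], [-1, [-0.47, 0.14, 0.062], [0, 0, 0]], [-1, [-0.47, 0.14, 0.062], [0, 0, 0]], [-1, [-0.47, 0.14, 0.062], [0, 0, 0]], [-1, [-0.47, 0.14, 0.062], [0, 0, 0]], [-1, [-0.47, 0.14, 0.062], [0, 0, 0]], [-1, [-0.47, 0.14, 0.062], [0, 0, 0]], [-1, [-0.47, 0.14, 0.062], [0, 0, 0]], [-1, [-0.47, 0.14, 0.062], [0, 0, 0]]]}}

```text
t: 13.3
ee_pos: [531.2, -48.2, 185.1]
orientation: [2.189, 1.96, 0.239]
ft_force: [-0.2, 0.3, -1.5]
width: 34.7
grasp_force: 30.0
```

{"api": "jog_arm", "payload": {"commands": [[-1, [0, 0, 0], [0, 0, 0]], [-1, [0, 0, 0], [0, 0, 0]]]}}

```text
t: 13.5
ee_pos: [531.1, -47.5, 184.9]
orientation: [2.193, 1.957, 0.238]
ft_force: [0.8, 1.0, -2.0]
width: 34.5
grasp_force: 30.0
```

Run:
```python
from h import *
go(nose(25),RS)
d=get_image("side");cv2.imwrite("pics/s3.png",cv2.resize(d["image"][90:240,180:380],(800,600),interpolation=2))
```

```text
t 13.5 pos [531.1 -47.5 184.9] turn [-0.014  0.012 -0.003] rows 0.1 shift [0.037  0.0549 0.4045] rows 0.8 F [ 0.8  1.  -2. ] w 34.5
```

View pics/s3.png

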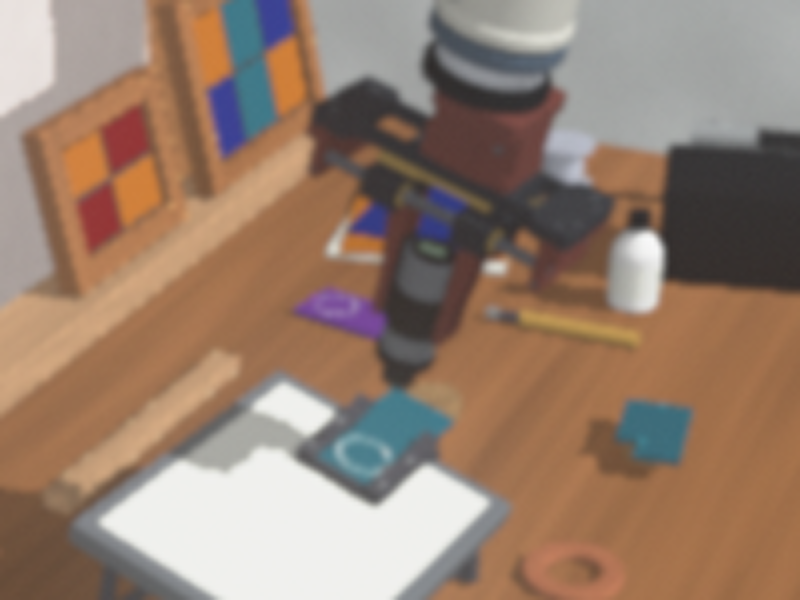

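The meter is held upright in the fingers, nose at (400,372), ring at (363,455). I align and come down to 15 mm above the glass.

{"api": "jog_arm", "payload": {"commands": [[-1, [0.02, 0.03, 0.2], [-0.014, 0.012, -0.003]], [-1, [0.017, 0.025, 0.2], [0, 0, 0]], [-1, [0, 0, 0.1], [0, 0, 0]], [-1, [0, 0, 0], [0, 0, 0]], [-1, [0, 0, 0], [0, 0, 0]]]}}

```text
t: 14.05
ee_pos: [550.0, -43.7, 138.5]
orientation: [2.181, 1.963, 0.26]
ft_force: [-0.4, 0.6, -1.7]
width: 34.5
grasp_force: 30.0
```

Run:
```python
from h import *
go(nose(0),RS)
o=get_obs();T=o["ee_pos"];Rt=rot(o["orientation"])
d=get_image("side");im=d["image"].copy();P=pts(d);K=np.array(d["intrinsics"])
def pr(w):
    q=(w-d["eye"])@rot(d["orientation"]);return np.array([q[0]/q[2]*K[0,0]+K[0,2],q[1]/q[2]*K[1,1]+K[1,2]])
nf=T+Rt@[0,0,44.3];tp=T+Rt@[0,0,44.3-98];mk=MARK
print("nose,top,mark px",pr(nf),pr(tp),pr(mk))
# casing surface points in the tool frame
L=(P-T)@Rt
z=L[...,2]
m=(abs(L[...,0])<25)&(abs(L[...,1])<22)&(z>-45)&(z<42)
for a,b in((-45,-30),(-30,-15),(5,15),(15,25),(27,34),(34,42)):
    k=m&(z>a)&(z<b);print(a,b,k.sum(),np.nanpercentile(L[k],[5,50,95],axis=0).round(1)[:,:2].T.tolist() if k.any() else "")
s=4;c=cv2.resize(im[110:260,190:390],(800,600),interpolation=2)
for w,col in((nf,(0,0,255)),(tp,(0,255,0)),(mk,(255,0,255))):
    p=(pr(w)-[190,110])*s;cv2.circle(c,(int(p[0]),int(p[1])),4,col,1)
p=((pr(nf)-[190,110])*s).astype(int);q=((pr(tp)-[190,110])*s).astype(int);cv2.line(c,tuple(map(int,p)),tuple(map(int,q)),(0,255,255),1)
cv2.imwrite("pics/s4.png",c)
```

```text
t 14.05 pos [550.  -43.7 138.5] turn [ 0.001 -0.002  0.006] rows 0.0 shift [-0.0218 -0.0027  0.1591] rows 0.3 F [-0.4  0.6 -1.7] w 34.5
nose,top,mark px [271.12727535 199.21767645] [280.3788742  168.81739586] [270.25971472 203.56967888]
-45 -30 92 [[7.3, 15.8, 21.4], [-20.2, -3.2, 19.2]]
-30 -15 78 [[8.9, 14.8, 20.7], [-20.4, -3.8, 20.0]]
5 15 42 [[6.9, 14.9, 20.2], [-16.2, -3.5, 12.1]]
15 25 56 [[1.7, 16.0, 21.8], [-17.5, -6.3, 12.7]]
27 34 5 [[6.9, 15.2, 16.1], [-13.1, -4.9, -1.5]]
34 42 22 [[5.0, 10.3, 14.2], [-11.0, -4.0, 4.5]]
```

View pics/s4.png

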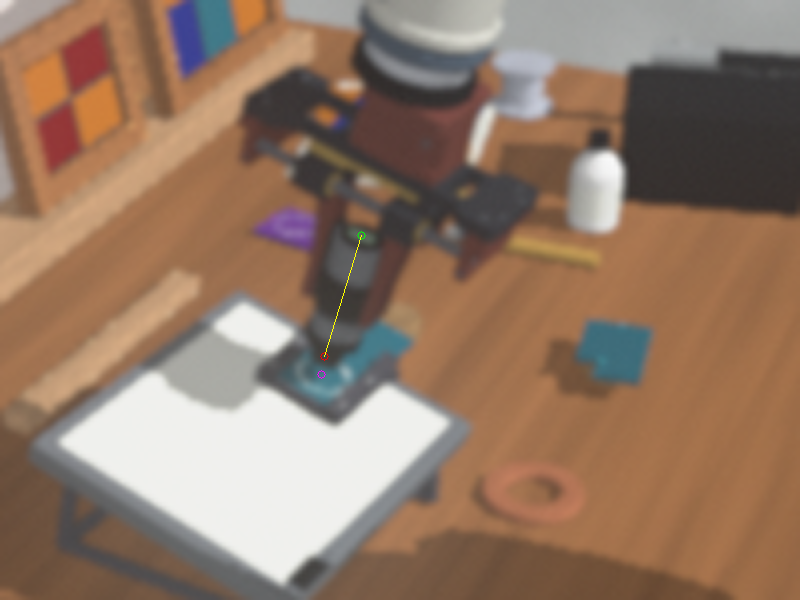

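The predicted axis overlays the meter (top (361,236), nose (325,357)) and the mark lies at the ring's centre (321,374). The casing depth is constant along the tool, so it is square. I correct by -2 mm and descend gently.

{"api": "jog_arm", "payload": {"commands": [[-1, [-0.021, -0.003, 0.03], [0, 0, 0.006]], [-1, [0, 0, 0.05], [0, 0, 0]], [-1, [0, 0, 0.04], [0, 0, 0]], [-1, [0, 0, 0.02], [0, 0, 0]], [-1, [0, 0, 0], [0, 0, 0]], [-1, [0, 0, 0], [0, 0, 0]], [-1, [0, 0, 0], [0, 0, 0]]]}}

```text
t: 14.8
ee_pos: [553.4, -47.1, 124.9]
orientation: [2.187, 1.956, 0.261]
ft_force: [0.0, 0.1, -2.5]
width: 34.3
grasp_force: 30.0
```

```bash
cat > f.py <<'E'
from h import *
go(nose(0),RS)
F=[]
for i in range(6):
    get_image("side");F.append(get_obs()["ft_force"]@N)
print("Fn",np.round(F,2),np.mean(F).round(2))
E
python3 f.py
```

```text
t 14.8 pos [553.4 -47.1 124.9] turn [ 0.002 -0.001 -0.001] rows 0.0 shift [ 0.0082 -0.0039  0.0178] rows 0.0 F [ 0.   0.1 -2.5] w 34.3
Fn [-1.87 -1.76 -2.13 -1.18 -2.42 -1.45] -1.8
```

{"api": "jog_arm", "payload": {"commands": [[-1, [0.005, -0.003, 0.02], [0, 0, 0]], [-1, [0, 0, 0.02], [0, 0, 0]], [-1, [0, 0, 0], [0, 0, 0]], [-1, [0, 0, 0], [0, 0, 0]]]}}

```text
t: 15.5
ee_pos: [554.5, -46.7, 121.0]
orientation: [2.187, 1.956, 0.262]
ft_force: [-0.3, -0.5, 0.5]
width: 34.7
grasp_force: 30.0
```

```bash
python3 f.py
```

```text
t 15.5 pos [554.5 -46.7 121. ] turn [ 0.003 -0.001 -0.001] rows 0.0 shift [ 0.0031 -0.0036 -0.022 ] rows 0.0 F [-0.3 -0.5  0.5] w 34.7
Fn [ 0.3   1.99  0.78  1.2  -0.02  0.85] 0.85
```

Contact as predicted (about 2.5 mm in). I press 2 mm more, to mid-stroke.

{"api": "jog_arm", "payload": {"commands": [[-1, [0, 0, 0.01], [0, 0, 0]], [-1, [0, 0, 0.01], [0, 0, 0]], [-1, [0, 0, 0], [0, 0, 0]], [-1, [0, 0, 0], [0, 0, 0]], [-1, [0, 0, 0], [0, 0, 0]]]}}

```text
t: 16.3
ee_pos: [555.0, -46.8, 119.1]
orientation: [2.187, 1.956, 0.262]
ft_force: [1.0, -0.6, 2.0]
width: 34.5
grasp_force: 30.0
```

```bash
python3 f.py
python3 - <<'E'
from h import *
a=get_image("side")["image"][130:230,210:343];b=get_image("top")["image"][150:250,200:333]
cv2.imwrite("pics/s5.png",np.hstack([cv2.resize(k,(400,300),interpolation=2) for k in(a,b)]))
E
```

```text
t 16.3 pos [555.  -46.8 119.1] turn [ 0.003 -0.001 -0.001] rows 0.0 shift [ 0.0033 -0.0034 -0.042 ] rows 0.1 F [ 1.  -0.6  2. ] w 34.5
Fn [1.68 2.21 2.15 2.18 1.17 1.84] 1.87
```

View pics/s5.png

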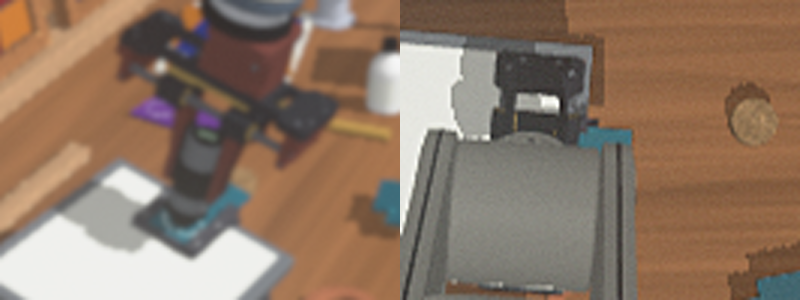

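The nose rests inside the ring (around (185,225)) with the tile still home. Net force is about 3.7 N, roughly mid-stroke. I hand it in.

```bash
python3 -c "
from workcell import close_job
print(close_job())"
```

```text
the job is handed in; nothing more can be done
None
```

The job is handed in at about 17 s of the 64 s allowed: the ringed tile is home against the stop, and the gripper holds the meter square to the glass with its nose inside the ring, pressed in roughly 4–5 mm of its 10 mm travel at about 3.7 N.

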